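# Reach hook the right way round: draw the peg tray out

### The arm

A 6-joint arm with a two-finger parallel gripper is mounted at the origin on a cart in front of the work surface, level with it; the furniture and walls round the work are solid. World frame = base frame: x ahead of the robot, y to its left, z up, the work surface at z = 0. Lengths are in mm, angles in rad, forces in N, time in s.
With the tool pointing down it reaches from about 275 to 750 mm from the base axis. Payload 10.2 kg.
Tool frame: the origin (TCP) lies on the centre line of the jaws, within the pads' length; the fingertips stand 19 mm ahead of it and the grasp point (between the pads) is the TCP; z points along the fingers, y is the line along which they close (so a half turn about z gives the same grasp; the last joint's range is limited). The gripper opens to 85 mm and grips with 20 to 120 N. Pads are 22 mm wide; open, the fingers measure 114 mm over their backs; the gripper's body (76 mm by 85 mm) begins 54 mm behind the grasp point. The pads swing forward as they close: fully open they stand 13 mm farther back than shut.
Start: joints at [1.027, 0.313, 1.498, -0, 1.331, -0.223], TCP at [165.559, 498.218, 250.294] pointing down, gripper open.
Joint ranges: [-2.94, 2.94], [-0.97, 2.17], [0.19, 2.56], [-1.23, 4.37], [0.02, 3.11], [-2.88, 2.88]. Speed limits (rad/s): [2.39, 2.39, 3.01, 3.14, 3.14, 3.14].

### API

Orientations are given as a unit quaternion [w, x, y, z].
In Python, from rig import sense, capture, finish_job, regions_of, mark_of gives the robot as it stands.
- The arm moves only by the tool jog_arm, never from a script. Its argument "series" is text: rows parted by semicolons, each of 7 numbers parted by spaces: the shift along the tool's x, y, z in units of 0.4 m (1.0 is 0.4 m), then the turn, a rotation vector about the tool's x, y, z in units of pi/2 rad (1.0 is pi/2 rad), then the opening, from -1 (shut) to 1 (fully open). A call has 1 to 20 rows; each row is the pose to reach, as a shift and turn from the pose commanded when the call began, along the tool's axes at that moment; what a row does not reach only later rows make up. A row lasts 1/8 s, in which the tool goes at most 62.5 mm and 10.7 degrees, less where a joint would pass 70% of its speed; a pose out of reach is approached as far as the arm can. A call with a number of a shift or a turn outside -1 to 1 is refused whole. A call with a gripper value outside its range is refused whole. The fingers move at their own pace and stop on an object; "grip_force" is the grip in N (left out, the last holds). Time passes only in rows, so rows that repeat a pose let the fingers close. It gives the time, the measured TCP pose, the force, the opening and the grip force at its end, in the units of the state.
- sense(): the state, without advancing time (a new reading comes with each control period).
- capture(name): name is "scene" or "top" or "wrist"; returns a dict with "img" (480x640x3 uint8, red, green, blue), "intrinsics" (3x3 intrinsics, pixels), "R" (3x3) and "t" (3): a world point X has camera coordinates R X + t. Camera axes: x right, y down, z forward; pixel columns grow to the right and rows downward; lengths in mm; the calibration is good to about 2 mm. A picture is of the moment at which its call begins. There is no depth.
- finish_job(): hands the job in; it is judged then, once.
Trained networks look in a picture, given as the dict that the camera call returned (one of the last four; its "shot" number tells which), for a name from the list of things; names that differ only in an ending like _2 or _b are one class to them, and where a whole thing is asked for, a point or a joint stands for the part that bears it (a point fixed in the world has none). Each returns a list of dicts, best first, with "confidence" (0 to 1); they miss things now and then, are a little off and sometimes report something else, mostly with a low value. They report only what shows in the picture. A call takes as long as a camera call.
- regions_of(label, picture): "region" (480x640 bool, what is visible of it) and "point" ([row, column] in pixels, amid what is visible of it).
- mark_of(label, picture): "point" ([row, column] in pixels: a listed point, or the origin of a listed thing).
The state is a dict: "time_s": time; "joints": joint angles; "dq": joint speeds; "tau": joint torques, N m; "eef_pos": TCP position; "ee_rot": TCP orientation; "force": force on the tool from outside, world axes, zero at the start; "wrist_torque": the same for the moment, N m; "grip_width": opening from 0.0 (shut) to 1.0 (fully open); "grip_force": force on a finger pad.
Only numpy, scipy, OpenCV 4.12 (cv2) and the standard library are available. Lean on these libraries where they do the work, as an engineer would, in place of code of your own. Each camera call takes 0.05 s, during which the arm holds its last target. There are 200 camera calls.

### The job

The peg tray has been pushed to the back under the wire rack, too far in for fingers, and the reach hook has been shoved under the same rack handle first. Draw the hook out and lay it flat on the table in front of the rack, then take it again by its wooden handle, reach under the rack with the hook end and pull the tray by its upright pull all the way out to its stop. Unhook, leave the hook lying flat on the table in front of the rack and clear of it, and do not disturb the other things.

Things in the scene. Friction and masses are not known exactly. Their poses are not given: they have to be found in the camera images.
- rack: fixed white wire shelf riser, 440 mm wide (its y), 200 deep (its x), deck top 92 mm high, 78 mm free beneath (57 under the tray's runners, |y| 0.085 to 0.105). Origin: centre of its footprint; x from front edge (x = -0.100, to the robot) to back, y left. Tray under the middle (|y| < 0.11). Bays near y = +0.155 and -0.155: one holds the hook, the other the stapler (varies), each partly out in front
- tray (a joint): slide of the grey peg tray (110 deep x 165 wide x 51 mm high, full of clothes pegs) hung on runners under the rack: 0 = fully back, 0.165 m = front stop; slides along the rack's -x with about 2.5 N friction, stays where left
- pull (a point): middle of the upright bar of the tray's steel D-pull, 37 mm above the table, at rack y = 0, rack x = -0.020 minus the joint value. Bar 8 mm thick, free from 22 to 52 mm above the table; behind it the tray's front face, 36 mm from bar centre to face. The D's two level arms run back at 16 and 58 mm height; the gap behind the bar is open to both sides
- hook: reach hook, 200 mm, 0.13 kg. Origin: mid-length, underside; x to the hook end, z up. Wooden handle 22 x 22 mm, x -0.100 to -0.005; steel bar 10 x 10 mm, x -0.005 to 0.090, centre at z 0.011; 10 mm round end bent to +y, centre line at x 0.094 (tip 0.0925), reaching y 0.039. Weight centre about x = -0.01. Starts with the handle under the rack, steel end out in front, pointing to the robot
- hook_tip (a point): tip of the hook's bent end, at hook x = 0.0925, y = 0.034, z = 0.011
- handle_end (a point): butt end of the hook's wooden handle, at hook x = -0.100, z = 0.011
- stapler: dark stapler, 30 x 130 mm, 44 mm high, half under the rack in the bay that does not hold the hook; origin centre of its underside, long along its y; bystander
- black_spool: big black thread spool, 48 mm across, 85 mm high, standing on the rack's deck; origin under it; bystander
- scissors: large blue-handled scissors, 87 x 199 mm, 9 mm high, lying on the table to the right; origin centre of the underside, long along its y; bystander
- tape_measure: round yellow tape measure, 56 mm across, 26 mm high, with its tape end out, lying to the left; bystander
- tape_roll: roll of tan adhesive tape, 100 mm across, 25 mm high, lying on the rack's deck; origin under it; bystander

How it is judged (in metres and radians):
On the way, in this order (a step that is already met when the one before it is completed fails the run):
1. the hook is out from under the rack and lies flat on the table in front of it, let go (x of each of handle_end, hook_tip in the frame of rack below -0.105 m and height (world z) of hook below 0.012 m and angle between hook's own z axis and vertical below 0.12 rad and contact force between the fingers and hook below 0.1 N and linear speed of hook below 0.03 m/s), for 0.1 s.
2. held by its wooden handle, the hook end reaches under the rack (x of hook_tip in the frame of rack above -0.08 m and x of handle_end in the frame of rack below -0.1 m and x of the grasp point in the frame of hook below 0.005 m and contact force between the fingers and hook above 1 N), for 0.1 s.
3. the hook draws the tray forward (value of joint tray above 0.06 m and contact force between hook and tray above 0.3 N and contact force between the fingers and hook above 1 N), for 0.05 s.
At the end, for the whole second after the job is handed in: the tray is drawn out to its front stop (within 15 mm); the hook lies flat and still on the table, both its ends in front of the rack's front edge (by 10 mm or more), its tip at least 30 mm from the tray's pull and not touching the tray; nothing else has been moved (value of joint tray above 0.15 m and height (world z) of hook below 0.012 m and angle between hook's own z axis and vertical below 0.12 rad and x of each of hook_tip, handle_end in the frame of rack below -0.11 m and horizontal distance between hook_tip and pull above 0.03 m and contact force between hook and tray below 0.1 N and linear speed of hook below 0.02 m/s and velocity of joint tray below 0.02 m/s).
It fails at once if a bystander (stapler, spool, tape roll, scissors, tape measure) is moved by more than 25 mm (distance of any of stapler, black_spool, tape_roll, scissors, tape_measure from where it was at the start of the episode above 0.025 m).
It also fails if it takes over 70 s, if anything falls off the work surface, if the arm or the gripper's body presses on something with over 40 N, if the wrist force passes 120 N, or if a joint passes its speed limit or range.

## Working session

There is one attempt and no reset: what is moved stays moved. The work goes in short steps, Python scripts to look and compute and a tool call to move; the robot and the scene stay as the last step left them, time stands still between calls to the robot, and variables do not carry over. Pictures are saved under pics/ and viewed, at most 10 in all, crops included, and the job is handed in when it is done.

Besides the shell and the picture viewer there is one more tool, called after "Emit:" in YAML: its name, and indented under it one key for each argument. jog_arm: Moves the arm, as the interface text tells. Shifts and turns lie within -1 to 1; 1 stands for 0.4 m of shift or pi/2 rad of turn. Its arguments: {"type":"object","properties":{"series":{"type":"string"},"grip_force":{"type":"number"}},"required":["series"]}

```bash
mkdir -p pics; ls
cat > h.py <<'E'
import numpy as np, cv2
from rig import *
def ray(c,pt,z):
    "pixel [row,col] -> world point at height z"
    K,R,t=map(np.array,(c["intrinsics"],c["R"],c["t"]))
    d=R.T@np.linalg.solve(K,[pt[1],pt[0],1.]); o=-R.T@t
    return o+d*(z-o[2])/d[2]
def proj(c,X):
    K,R,t=map(np.array,(c["intrinsics"],c["R"],c["t"]))
    p=K@(R@np.array(X,float)+t); return p[:2]/p[2]
E
python3 - <<'E'
from h import *
Z=dict(rack=0,pull=37,hook=0,hook_tip=11,handle_end=11,stapler=0,black_spool=92,scissors=0,tape_measure=0,tape_roll=92)
for n in ("top","scene"):
    c=capture(n); cv2.imwrite(f"pics/{n}0.png",c["img"][:,:,::-1])
    for k,z in Z.items():
        for m in mark_of(k,c)[:2]:
            print(n,k,round(m["confidence"],2),np.round(m["point"]),np.round(ray(c,m["point"],z)))
s=sense();print(s)
E
```

```text
pics
top rack 0.87 [180. 353.] [ 809. -123.    0.]
top pull 0.82 [189. 356.] [ 780. -127.   37.]
top hook 0.88 [219. 291.] [708.  45.   0.]
top hook 0.67 [255. 301.] [612.  18.   0.]
top hook_tip 0.92 [257. 299.] [605.  24.  11.]
top handle_end 0.83 [184. 296.] [798.  29.  11.]
top handle_end 0.42 [180. 357.] [ 807. -131.   11.]
top stapler 0.86 [230. 405.] [ 674. -260.    0.]
top black_spool 0.68 [183. 313.] [790. -16.  92.]
top scissors 0.96 [278. 465.] [ 544. -417.    0.]
top scissors 0.41 [181. 353.] [ 808. -121.    0.]
top tape_measure 0.74 [181. 355.] [ 808. -126.    0.]
top tape_measure 0.63 [290. 183.] [521. 331.   0.]
top tape_roll 0.58 [182. 391.] [ 791. -211.   92.]
scene rack 0.71 [250. 302.] [698.  38.   0.]
scene rack 0.69 [250. 384.] [ 810. -129.    0.]
scene pull 0.56 [243. 376.] [ 781. -120.   37.]
scene hook 0.93 [250. 299.] [694.  44.   0.]
scene hook 0.67 [227. 324.] [815.  48.   0.]
scene hook_tip 0.76 [268. 290.] [612.  15.  11.]
scene handle_end 0.93 [228. 324.] [794.  34.  11.]
scene stapler 0.9 [302. 410.] [ 671. -264.    0.]
scene black_spool 0.89 [205. 340.
[... 218 characters left out ...]
201.   92.]
{'time_s': 1.1, 'joints': array([ 1.02656539e+00,  3.12873321e-01,  1.49770659e+00, -2.07326219e-05,
        1.33101840e+00, -2.23443763e-01]), 'dq': array([-0.00329348,  0.000331  ,  0.00285567,  0.00086884,  0.00235487,
       -0.00106452]), 'tau': array([-1.60506417e-03, -4.12167549e+01, -2.59902656e+01, -2.42957540e-04,
        4.06849340e-04, -2.06615380e-05]), 'eef_pos': array([165.57609638, 498.20323307, 250.30535234]), 'ee_rot': array([ 8.27781235e-06,  1.59704326e-01,  9.87164894e-01, -6.39353269e-06]), 'force': array([-0.27118563, -0.49569618,  0.61201949]), 'wrist_torque': array([0.03422355, 0.04887489, 0.02915687]), 'grip_force': 0.0, 'grip_width': 0.9995584850517704}
```

View pics/top0.png

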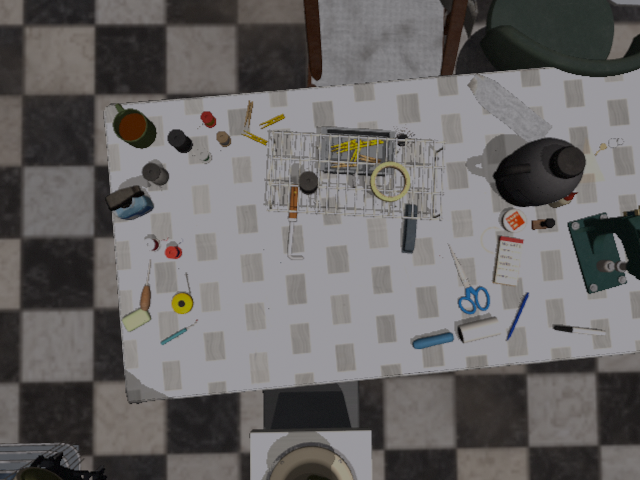

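View pics/scene0.png

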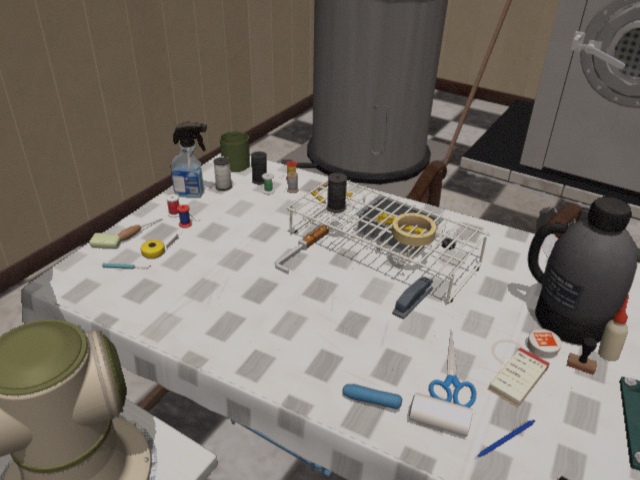

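Hook lies in the left bay, steel end from about (293,222) to the bend at (291,257), tip to the right. The stapler is in the right bay at (409,230), and the rack is slightly yawed, with corners near (267,130), (443,137), (442,218) and (266,209). I'll enlarge the rack.

Run:
```python
from h import *
c=capture("top"); i=c["img"][120:270,255:455]
cv2.imwrite("pics/rk.png",cv2.resize(i,None,fx=4,fy=4,interpolation=cv2.INTER_CUBIC)[:,:,::-1])
for l in("rack","hook","stapler"):
  r=regions_of(l,c)[0]; ys,xs=np.nonzero(r["region"]); b=cv2.minAreaRect(np.c_[xs,ys].astype(np.float32))
  print(l,round(r["confidence"],2),b)
  for p in cv2.boxPoints(b): print(p,[np.round(ray(c,p[::-1],z)[:2]) for z in(92,11)])
```

```text
rack 0.95 ((355.9674377441406, 171.8348388671875), (174.5904541015625, 87.86369323730469), 2.8803775310516357)
[266.5749  211.32452] [array([721., 102.]), array([727., 109.])]
[270.9901  123.57183] [array([942.,  89.]), array([961.,  95.])]
[445.36    132.34515] [array([ 916., -351.]), array([ 934., -371.])]
[440.94476 220.09784] [array([ 693., -335.]), array([ 699., -354.])]
hook 0.78 ((292.0790100097656, 222.42178344726562), (74.58366394042969, 15.856144905090332), 85.10090637207031)
[280.99515 185.94325] [array([784.,  66.]), array([794.,  70.])]
[296.79337 184.58913] [array([787.,  26.]), array([797.,  28.])]
[303.16287 258.90033] [array([601.,  12.]), array([601.,  13.])]
[287.36465 260.25446] [array([598.,  52.]), array([598.,  55.])]
stapler 0.83 ((409.2558898925781, 228.17352294921875), (11.734562873840332, 46.47807693481445), 4.398705959320068)
[401.62354 250.89412] [array([ 617., -234.]), array([ 618., -247.])]
[405.18823 204.55293] [array([ 734., -245.]), array([ 741., -259.])]
[416.88824 205.45293] [array([ 731., -275.]), array([ 738., -290.])]
[413.32355 251.79411] [array([ 615., -263.]), array([ 615., -278.])]
```

View pics/rk.png

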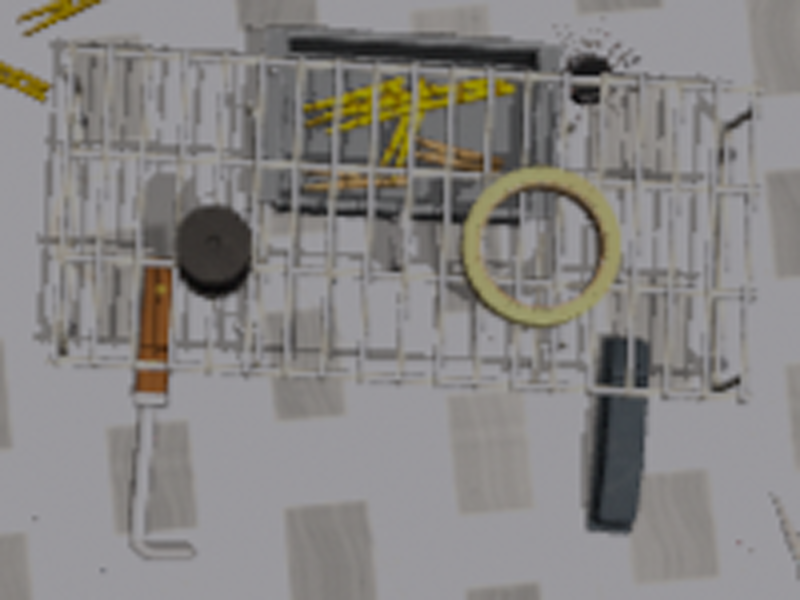

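```bash
cat >> h.py <<'E'
from scipy.spatial.transform import Rotation as Ro
def rel(pos,yaw,s=None):
    "row values (shift units, turn units) from the present pose to pos with tool x at yaw, tool down"
    s=s or sense(); q=s["ee_rot"]; R0=Ro.from_quat([q[1],q[2],q[3],q[0]])
    c,n=np.cos(yaw),np.sin(yaw); R1=Ro.from_matrix(np.array([[c,n,0],[n,-c,0],[0,0,-1.]]))
    print(np.round(R0.inv().apply(np.array(pos)-s["eef_pos"])/400,4),np.round((R0.inv()*R1).as_rotvec()/(np.pi/2),4))
E
python3 - <<'E'
from h import *
rel((450,250,250),3.07); rel((600,30,200),3.07)
E
```

```text
[-8.705e-01 -3.647e-01  7.000e-04] [-0.     -0.     -0.1586]
[-1.3998 -0.7684  0.1257] [-0.     -0.     -0.1586]
```

Emit:
jog_arm:
  series: "-0.87 -0.365 0 0 0 -0.159 1;-0.87 -0.365 0 0 0 -0.159 1;-0.87 -0.365 0 0 0 -0.159 1;-0.87 -0.365 0 0 0 -0.159 1;-0.87 -0.365 0 0 0 -0.159 1;-0.87 -0.365 0 0 0 -0.159 1;-0.87 -0.365 0 0 0 -0.159 1;-0.87 -0.365 0 0 0 -0.159 1"

```text
time_s: 2.3
eef_pos: [449.7, 249.8, 250.1]
ee_rot: [-0.0, 0.036, 0.999, 0.0]
force: [-0.6, -0.1, -0.5]
grip_width: 0.999
grip_force: 0.0
```

Run:
```python
from h import *
rel((590,20,200),3.07); print(sense()["joints"])
```

```text
[-0.3911 -0.5479  0.1251] [ 0.     -0.0003 -0.0002]
[ 2.78939369e-01  2.90035963e-01  1.52890393e+00  2.26956230e-04
  1.32311801e+00 -1.21994930e+00]
```

Emit:
jog_arm:
  series: "-0.39 -0.55 0.125 0 0 0 0.2;-0.39 -0.55 0.125 0 0 0 0.2;-0.39 -0.55 0.125 0 0 0 0.2;-0.39 -0.55 0.125 0 0 0 0.2;-0.39 -0.55 0.125 0 0 0 0.2;-0.39 -0.55 0.125 0 0 0 0.2;-0.39 -0.55 0.125 0 0 0 0.2"

```text
time_s: 3.18
eef_pos: [589.2, 21.4, 200.9]
ee_rot: [0.0, 0.034, 0.999, 0.0]
force: [0.0, 0.2, -0.2]
grip_width: 0.601
grip_force: 0.0
```

Run:
```python
from h import *
c=capture("wrist"); cv2.imwrite("pics/w1.png",c["img"][:,:,::-1])
print(-np.array(c["R"]).T@c["t"])
for k,z in dict(rack=0,pull=37,hook=0,hook_tip=11,handle_end=11,stapler=0).items():
    for m in mark_of(k,c)[:2]: print(k,round(m["confidence"],2),np.round(m["point"]),np.round(ray(c,m["point"],z)))
```

```text
[518.07292556  26.71660989 324.76166928]
pull 0.61 [447. 175.] [ 786. -124.   37.]
hook 0.73 [328. 353.] [698.  42.   0.]
hook_tip 0.63 [230. 320.] [601.  19.  11.]
handle_end 0.64 [427. 349.] [798.  33.  11.]
stapler 0.63 [326.  14.] [ 675. -268.    0.]
```

View pics/w1.png

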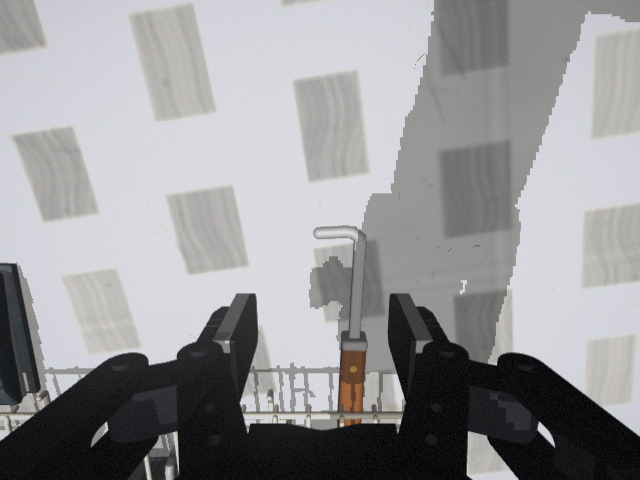

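The wrist view shows the steel bar from (359,240) to (354,330) and the tip at (318,232). Next I'll work out the bar line and the move to it.

Run:
```python
from h import *
c=capture("wrist")
a=ray(c,(243,359),11);b=ray(c,(328,354),11);print(a,b,np.arctan2(*(a-b)[1::-1]))
print(ray(c,(412,250),92),ray(c,(412,400),92))
p=a+(b-a)*.45;print(p)
rel((p[0],p[1],80),3.09); rel((p[0],p[1],23),3.09)
```

```text
[614.57103187  49.06275503  11.        ] [692.90684715  41.16296047  11.        ] 3.0410871941361446
[708.57963156 -39.15882064  92.        ] [715.99396764  66.24465233  92.        ]
[649.82214875  45.50784748  11.        ]
[-0.1454  0.0748  0.3011] [ 0.      0.0001 -0.0121]
[-0.1454  0.0748  0.4436] [ 0.      0.0001 -0.0121]
```

Emit:
jog_arm:
  series: "-0.145 0.075 0.3 0 0 0.013 0;-0.145 0.075 0.3 0 0 0.013 0;-0.145 0.075 0.3 0 0 0.013 0;-0.145 0.075 0.38 0 0 0.013 0;-0.145 0.075 0.42 0 0 0.013 0;-0.145 0.075 0.443 0 0 0.013 0;-0.145 0.075 0.443 0 0 0.013 0;-0.145 0.075 0.443 0 0 0.013 -1;-0.145 0.075 0.443 0 0 0.013 -1;-0.145 0.075 0.443 0 0 0.013 -1;-0.145 0.075 0.443 0 0 0.013 -1;-0.145 0.075 0.443 0 0 0.013 -1;-0.145 0.075 0.443 0 0 0.013 -1"
  grip_force: 30

```text
time_s: 5.2
eef_pos: [650.0, 45.2, 23.4]
ee_rot: [0.0, 0.046, 0.999, -0.0]
force: [-0.3, -0.2, 3.8]
grip_width: 0.103
grip_force: 35.0
```

Emit:
jog_arm:
  series: "0.05 0 0 0 0 0 -1;0.1 0 0 0 0 0 -1;0.15 0 0 0 0 0 -1;0.2 0 0 0 0 0 -1;0.25 0 0 0 0 0 -1;0.3 0 0 0 0 0 -1;0.35 0 0 0 0 0 -1;0.35 -0.05 0 0 0 0 -1;0.35 -0.1 0 0 0 0 -1;0.35 -0.15 0 0 0 0 -1;0.35 -0.2 0 0 0 0 -1;0.35 -0.2 0 0 0 0 -1;0.35 -0.2 0 0 0 0 -1;0.35 -0.2 0 0 0 0 -0.2;0.35 -0.2 0 0 0 0 -0.2;0.35 -0.2 0 0 0 0 -0.2;0.35 -0.2 0 0 0 0 -0.2;0.35 -0.2 -0.1 0 0 0 0;0.35 -0.2 -0.25 0 0 0 0;0.25 -0.2 -0.45 0 0 0 0"

```text
time_s: 7.7
eef_pos: [530.1, -23.9, 181.0]
ee_rot: [-0.0, 0.046, 0.999, 0.0]
force: [1.5, -0.9, -0.1]
grip_width: 0.499
grip_force: 0.0
```

Run:
```python
from h import *
for n in ("wrist","top"):
  c=capture(n); cv2.imwrite(f"pics/{n}2.png",c["img"][:,:,::-1])
  for k,z in dict(hook=0,hook_tip=11,handle_end=11,pull=37).items():
    for m in mark_of(k,c)[:1]: print(n,k,round(m["confidence"],2),np.round(m["point"]),np.round(ray(c,m["point"],z)))
```

```text
wrist hook 0.75 [246. 323.] [552. -25.   0.]
wrist hook_tip 0.74 [125. 273.] [456. -52.  11.]
wrist handle_end 0.43 [395.  69.] [ 665. -259.   11.]
top hook 0.57 [276. 318.] [555. -25.   0.]
top handle_end 0.82 [240. 327.] [649. -49.  11.]
top pull 0.82 [186. 356.] [ 788. -126.   37.]
```

View pics/wrist2.png

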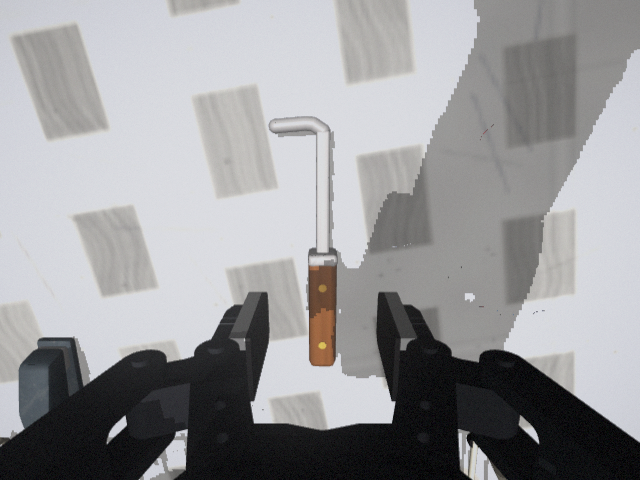

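Hook is out and lying flat: handle (322,250) to (322,366), bend at (324,128). I'll measure the handle line next.

Run:
```python
from h import *
c=capture("wrist")
e=ray(c,(365,322),11);f=ray(c,(255,322.5),18);b=ray(c,(140,324),11);yaw=np.arctan2(*(b-e)[1::-1]);print(e,f,b,yaw)
u=(b-e)/np.linalg.norm(b-e); p=e+30*u; print(p, e+100*u)
rel((p[0],p[1],80),yaw); rel((p[0],p[1],23),yaw)
```

```text
[653.38472662 -35.21891084  11.        ] [553.40819899 -25.65471343  18.        ] [469.3901403  -16.88687839  11.        ] 3.042286843379028
[623.53252975 -32.24463071  11.        ] [553.87740373 -25.30464375  11.        ]
[-0.2339  0.001   0.2454] [ 0.0002 -0.0009  0.0049]
[-0.2341  0.001   0.3879] [ 0.0002 -0.0009  0.0049]
```

Emit:
jog_arm:
  series: "-0.235 0 0.1 0 0 0.005 0.2;-0.235 0 0.245 0 0 0.005 0.2;-0.235 0 0.33 0 0 0.005 0.2;-0.235 0 0.37 0 0 0.005 0.2;-0.235 0 0.388 0 0 0.005 0.2;-0.235 0 0.388 0 0 0.005 0.2;-0.235 0 0.388 0 0 0.005 -1;-0.235 0 0.388 0 0 0.005 -1;-0.235 0 0.388 0 0 0.005 -1;-0.235 0 0.388 0 0 0.005 -1;-0.235 0 0.388 0 0 0.005 -1;-0.235 0 0.388 0 0 0.005 -1"
  grip_force: 70

```text
time_s: 9.75
eef_pos: [625.1, -33.0, 25.5]
ee_rot: [0.001, 0.05, 0.999, -0.0]
force: [-1.8, 0.1, 7.1]
grip_width: 0.237
grip_force: 69.8
```

Run:
```python
from h import *
for k in range(1,4): rel((560-20*k,-90-10*k,150),3.04-3.10*k/3)
print(sense()["joints"])
```

```text
[ 0.1945 -0.1879 -0.3116] [5.000e-04 1.500e-03 6.593e-01]
[ 0.2417 -0.2178 -0.3117] [1.4000e-03 1.2000e-03 1.3172e+00]
[ 0.289  -0.2476 -0.3118] [2.400e-03 5.000e-04 1.975e+00]
[-2.39539393e-01  7.72210507e-01  1.38970173e+00 -1.01498420e-04
  9.77249895e-01 -1.71102281e+00]
```

Emit:
jog_arm:
  series: "0 0 -0.1 0 0 0 -1;0 0 -0.2 0 0 0 -1;0.05 -0.05 -0.3 0 0 0 -1;0.15 -0.1 -0.3 0 0 0.1 -1;0.22 -0.2 -0.3 0 0 0.2 -1;0.22 -0.2 -0.3 0 0 0.3 -1;0.22 -0.2 -0.3 0 0 0.4 -1;0.22 -0.2 -0.3 0 0 0.5 -1;0.22 -0.2 -0.3 0 0 0.6 -1;0.22 -0.2 -0.3 0 0 0.7 -1;0.22 -0.2 -0.3 0 0 0.8 -1;0.22 -0.2 -0.3 0 0 0.9 -1;0.22 -0.2 -0.3 0 0 0.98 -1;0.22 -0.2 -0.3 0 0 0.98 -1"

```text
time_s: 11.5
eef_pos: [528.9, -103.7, 144.1]
ee_rot: [0.0, 0.73, 0.683, 0.0]
force: [0.4, 0.4, -1.5]
grip_width: 0.235
grip_force: 68.9
```

Run:
```python
from h import *
rel((520,-130,150),-.062)
print(sense()["joints"])
```

```text
[-0.0672 -0.0179 -0.0146] [ 3.00e-04 -1.00e-04  9.97e-01]
[-4.10980701e-01  4.48783175e-01  1.59649532e+00 -5.73442758e-05
  1.09581725e+00 -3.44280289e-01]
```

Emit:
jog_arm:
  series: "-0.06 0 0 0 0 0.1 -1;-0.067 -0.018 0 0 0 0.2 -1;-0.067 -0.018 0 0 0 0.3 -1;-0.067 -0.018 0 0 0 0.4 -1;-0.067 -0.018 0 0 0 0.5 -1;-0.067 -0.018 0 0 0 0.6 -1;-0.067 -0.018 0 0 0 0.7 -1;-0.067 -0.018 0 0 0 0.8 -1;-0.067 -0.018 0 0 0 0.9 -1;-0.067 -0.018 0 0 0 0.997 -1;-0.067 -0.018 0 0 0 0.997 -1;-0.067 -0.018 0 0 0 0.997 -1"

```text
time_s: 13.0
eef_pos: [519.9, -129.9, 143.9]
ee_rot: [-0.0, 1.0, -0.03, -0.0]
force: [0.3, -0.7, -1.5]
grip_width: 0.236
grip_force: 68.9
```

Run:
```python
from h import *
for n in("top","scene"):
  c=capture(n); cv2.imwrite(f"pics/{n}3.png",c["img"][100:340,200:500][:,:,::-1])
  for k,z in dict(hook_tip=132,handle_end=132,pull=37,rack=0).items():
    for m in mark_of(k,c)[:1]: print(n,k,round(m["confidence"],2),np.round(m["point"]),np.round(ray(c,m["point"],z)))
s=sense();p=s["eef_pos"];print(p)
u=np.array([.998,-.062,0]);v=np.array([.062,.998,0]); print("pred tip",p+162.5*u+34*v)
```

```text
top hook_tip 0.61 [222. 348.] [690. -98. 132.]
top handle_end 0.44 [177. 392.] [ 797. -207.  132.]
top pull 0.79 [191. 355.] [ 776. -124.   37.]
top rack 0.85 [181. 351.] [ 806. -117.    0.]
scene hook_tip 0.9 [228. 356.] [ 685. -111.  132.]
scene handle_end 0.79 [275. 314.] [ 495. -125.  132.]
scene pull 0.87 [242. 374.] [ 779. -114.   37.]
scene rack 0.92 [249. 381.] [ 812. -120.    0.]
[ 519.95253412 -129.94204193  143.79688593]
pred tip [ 684.23553412 -106.08504193  143.79688593]
```

```bash
python3 -c "
import cv2,numpy as np
a=cv2.imread('pics/top3.png');b=cv2.imread('pics/scene3.png')
cv2.imwrite('pics/m3.png',cv2.resize(np.vstack([a,b]),(750,1200))[:1200:1]) if 0 else cv2.imwrite('pics/m3.png',cv2.resize(np.hstack([a,b]),(800,320)))"
```

```text
(no output)
```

View pics/m3.png

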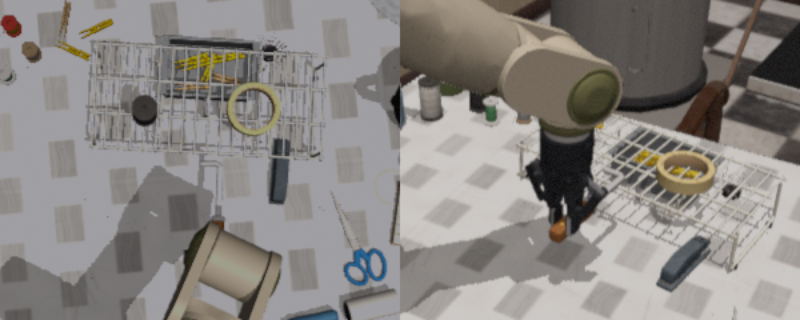

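Run:
```python
from h import *
u=np.array([.998,-.062,0]);v=np.array([.062,.998,0]);P=np.array([784,-122,51.5])
for a,b in((-265,-60),(-146,-60),(-146,-15)): print(P+a*u+b*v); rel(P+a*u+b*v,-.062)
```

```text
[ 515.81 -165.45   51.5 ]
[-0.0048  0.0892  0.2307] [ 0.      0.     -0.0006]
[ 634.572 -172.828   51.5  ]
[0.2927 0.089  0.2307] [ 0.      0.     -0.0006]
[ 637.362 -127.918   51.5  ]
[ 0.2926 -0.0235  0.2307] [ 0.      0.     -0.0006]
```

Emit:
jog_arm:
  series: "-0.005 0.05 0 0 0 0 -1;-0.005 0.089 0.1 0 0 0 -1;-0.005 0.089 0.2 0 0 0 -1;-0.005 0.089 0.23 0 0 0 -1;-0.005 0.089 0.23 0 0 0 -1;0.05 0.089 0.23 0 0 0 -1;0.1 0.089 0.23 0 0 0 -1;0.15 0.089 0.23 0 0 0 -1;0.2 0.089 0.23 0 0 0 -1;0.25 0.089 0.23 0 0 0 -1;0.28 0.089 0.23 0 0 0 -1;0.293 0.089 0.23 0 0 0 -1;0.293 0.089 0.23 0 0 0 -1;0.293 0.089 0.23 0 0 0 -1"

```text
time_s: 15.25
eef_pos: [634.4, -172.9, 52.2]
ee_rot: [0.0, 1.0, -0.032, 0.0]
force: [0.1, 0.7, -0.9]
grip_width: 0.24
grip_force: 68.9
```

Run:
```python
from h import *
ims=[]
for n in("top","scene"):
  c=capture(n)
  p=proj(c,(784,-122,37)).astype(int); x,y=p
  ims.append(cv2.resize(c["img"][y-40:y+40,x-50:x+50],(400,320),interpolation=cv2.INTER_CUBIC))
  for k,z in dict(hook_tip=37,pull=37).items():
    for m in mark_of(k,c)[:1]: print(n,k,round(m["confidence"],2),np.round(m["point"]),np.round(ray(c,m["point"],z)))
cv2.imwrite("pics/m4.png",np.hstack(ims)[:,:,::-1]);s=sense();print(s["eef_pos"],s["force"])
```

```text
top hook_tip 0.63 [182. 364.] [ 799. -149.   37.]
top pull 0.7 [189. 354.] [ 781. -121.   37.]
scene hook_tip 0.57 [240. 395.] [ 815. -152.   37.]
scene pull 0.85 [244. 376.] [ 777. -122.   37.]
[ 634.59265778 -172.87309793   51.86164802] [ 0.45687837 -0.51685744 -1.5028933 ]
```

View pics/m4.png

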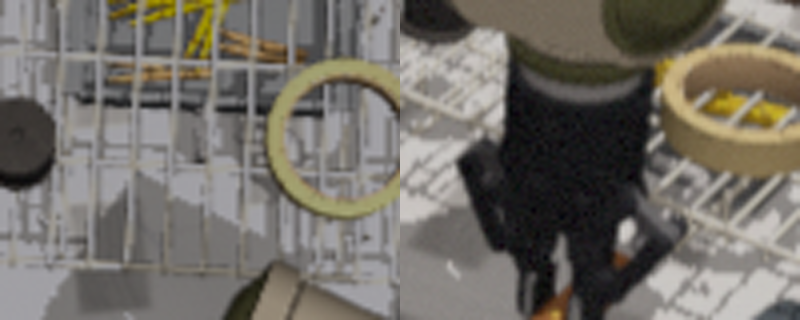

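The crop shows little detail, but the tip found at (799,-149) is 18 mm behind the pull at (781,-121), as planned, and there's no contact force. Shifting sideways behind the bar, then pulling.

Emit:
jog_arm:
  series: "0 -0.03 0 0 0 0 -1;0 -0.06 0 0 0 0 -1;0 -0.09 0 0 0 0 -1;0 -0.11 0 0 0 0 -1;0 -0.11 0 0 0 0 -1;-0.03 -0.11 0 0 0 0 -1;-0.06 -0.11 0 0 0 0 -1;-0.09 -0.11 0 0 0 0 -1;-0.09 -0.11 0 0 0 0 -1"

```text
time_s: 16.68
eef_pos: [601.3, -127.0, 52.0]
ee_rot: [0.0, 0.999, -0.032, -0.0]
force: [0.5, 0.1, -1.4]
grip_width: 0.236
grip_force: 68.9
```

Run:
```python
from h import *
for n in("top","scene"):
  c=capture(n)
  for k,z in dict(hook_tip=37,pull=37).items():
    for m in mark_of(k,c)[:1]: print(n,k,round(m["confidence"],2),np.round(m["point"]),np.round(ray(c,m["point"],z)))
s=sense();print(s["eef_pos"],s["force"],s["wrist_torque"])
```

```text
top hook_tip 0.74 [192. 346.] [ 774. -101.   37.]
top pull 0.61 [278. 464.] [ 547. -406.   37.]
scene hook_tip 0.53 [238. 371.] [ 790. -101.   37.]
scene pull 0.98 [246. 370.] [ 759. -113.   37.]
[ 601.74325703 -126.75684497   51.68446432] [-0.22591431 -0.72009668 -1.67119869] [0.00402093 0.0813314  0.02172676]
```

Emit:
jog_arm:
  series: "-0.03 0 0 0 0 0 -1;-0.06 0 0 0 0 0 -1;-0.09 0 0 0 0 0 -1;-0.12 0 0 0 0 0 -1;-0.15 0 0 0 0 0 -1;-0.18 0 0 0 0 0 -1;-0.21 0 0 0 0 0 -1;-0.24 0 0 0 0 0 -1;-0.27 0 0 0 0 0 -1;-0.3 0 0 0 0 0 -1;-0.31 0 0 0 0 0 -1;-0.32 0 0 0 0 0 -1;-0.33 0 0 0 0 0 -1;-0.33 0 0 0 0 0 -1"

```text
time_s: 18.73
eef_pos: [469.4, -118.3, 51.7]
ee_rot: [-0.0, 0.999, -0.032, -0.0]
force: [-0.0, 0.8, -1.4]
grip_width: 0.236
grip_force: 68.9
```

Run:
```python
from h import *
for n in("top","scene"):
  c=capture(n)
  for k,z in dict(hook_tip=37,pull=37).items():
    for m in mark_of(k,c)[:1]: print(n,k,round(m["confidence"],2),np.round(m["point"]),np.round(ray(c,m["point"],z)))
s=sense();print(s["eef_pos"],s["force"],s["wrist_torque"])
```

```text
top hook_tip 0.85 [241. 344.] [645. -93.  37.]
top pull 0.55 [251. 351.] [ 619. -111.   37.]
scene hook_tip 0.69 [269. 338.] [644. -95.  37.]
scene pull 0.73 [275. 340.] [ 629. -110.   37.]
[ 469.67192873 -118.31937499   51.67810528] [-0.24018319 -0.21855483 -0.78584334] [ 0.03362888  0.06441191 -0.0135936 ]
```

Emit:
jog_arm:
  series: "-0.005 0 0 0 0 0 -1;-0.01 0 0 0 0 0 -1;-0.01 0 0 0 0 0 -1"

```text
time_s: 19.4
eef_pos: [465.7, -118.1, 51.9]
ee_rot: [0.0, 1.0, -0.032, 0.0]
force: [1.3, 0.4, -0.6]
grip_width: 0.236
grip_force: 68.9
```

Emit:
jog_arm:
  series: "-0.005 0 0 0 0 0 -1;-0.01 0 0 0 0 0 -1;-0.01 0 0 0 0 0 -1"

```text
time_s: 19.77
eef_pos: [463.8, -118.4, 52.6]
ee_rot: [0.001, 0.999, -0.032, 0.003]
force: [12.2, 2.2, -3.1]
grip_width: 0.236
grip_force: 68.7
```

Emit:
jog_arm:
  series: "0.02 0 0 0 0 0 -1;0.035 0 0 0 0 0 -1;0.035 0 0 0 0 0 -1;0.035 0.04 0 0 0 0 -1;0.035 0.08 0 0 0 0 -1;0.035 0.12 0 0 0 0 -1;0.035 0.16 0 0 0 0 -1;0.035 0.16 0 0 0 0 -1;-0.05 0.17 0 0 0 0 -1;-0.1 0.17 0 0 0 0 -1;-0.1 0.17 0.03 0 0 0 -1;-0.1 0.17 0.05 0 0 0 -1;-0.1 0.17 0.06 0 0 0 -1;-0.1 0.17 0.06 0 0 0 -1"

```text
time_s: 21.52
eef_pos: [417.8, -183.0, 27.4]
ee_rot: [-0.0, 1.0, -0.031, -0.0]
force: [0.5, -0.1, -1.3]
grip_width: 0.238
grip_force: 69.0
```

Run:
```python
from h import *
for n in("top","scene"):
  c=capture(n); cv2.imwrite(f"pics/{n}5.png",c["img"][:,:,::-1])
  for k,z in dict(hook_tip=11,handle_end=11,pull=37).items():
    for m in mark_of(k,c)[:1]: print(n,k,round(m["confidence"],2),np.round(m["point"]),np.round(ray(c,m["point"],z)))
s=sense();print(s["eef_pos"],s["force"],s["wrist_torque"])
```

```text
top hook_tip 0.88 [260. 369.] [ 595. -160.   11.]
top pull 0.72 [251. 350.] [ 619. -107.   37.]
scene hook_tip 0.63 [304. 356.] [ 590. -174.   11.]
scene handle_end 0.74 [362. 306.] [ 392. -176.   11.]
scene pull 0.26 [363. 450.] [ 519. -414.   37.]
[ 417.65891124 -183.20996014   27.91606717] [ 0.49191054 -0.47706005 -1.3665524 ] [0.01444526 0.10063006 0.01271545]
```

Lower 2 mm, release, and lift away.

Emit:
jog_arm:
  series: "0 0 0.005 0 0 0 -1;0 0 0.005 0 0 0 -1;0 0 0.005 0 0 0 -0.3;0 0 0.005 0 0 0 -0.3;0 0 0.005 0 0 0 -0.2;0 0 0.005 0 0 0 0;0 0 -0.1 0 0 0 0;0 0 -0.25 0 0 0 0;0 0 -0.4 0 0 0 0;-0.1 0 -0.4 0 0 0 0;-0.1 0 -0.4 0 0 0 0"

```text
time_s: 23.3
eef_pos: [376.4, -180.3, 188.3]
ee_rot: [0.0, 0.999, -0.032, 0.0]
force: [0.1, -0.2, 0.1]
grip_width: 0.496
grip_force: 0.0
```

Run:
```python
from h import *
c=capture("scene"); i1=c["img"][170:470,200:500]
for k,z in dict(hook_tip=11,handle_end=11,pull=37,stapler=0,black_spool=92,tape_roll=92,scissors=0,tape_measure=0).items():
    for m in mark_of(k,c)[:1]: print(k,round(m["confidence"],2),np.round(m["point"]),np.round(ray(c,m["point"],z)))
d=capture("top")["img"][120:320,250:450]
cv2.imwrite("pics/f.png",np.hstack([cv2.resize(i1,(400,400)),cv2.resize(d,(400,400))])[:,:,::-1])
```

```text
hook_tip 0.97 [299. 353.] [ 599. -161.   11.]
handle_end 0.6 [362. 307.] [ 392. -178.   11.]
pull 0.95 [275. 337.] [ 624. -104.   37.]
stapler 0.58 [302. 409.] [ 670. -263.   -0.]
black_spool 0.69 [208. 342.] [792. -16.  92.]
tape_roll 0.93 [234. 416.] [ 791. -211.   92.]
scissors 0.76 [368. 450.] [ 540. -410.    0.]
tape_measure 0.77 [245. 158.] [519. 345.   0.]
```

View pics/f.png

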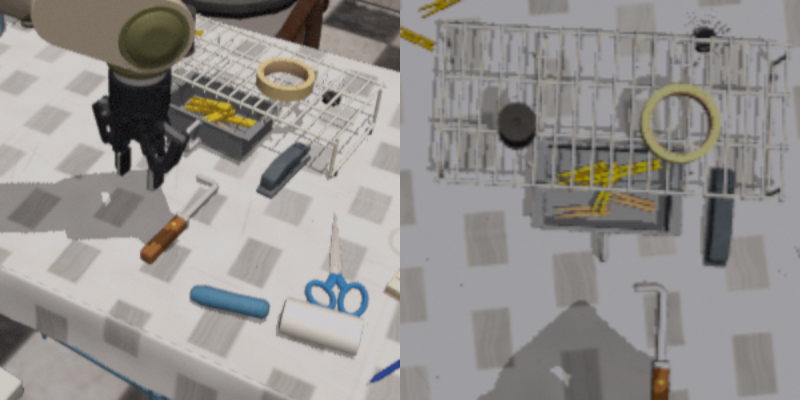

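The tray is out at its stop, the hook lies flat and clear (tip at right-hand crop (640,288)), and the bystanders are in place.

```bash
python3 -c "
from rig import *
print(finish_job())"
```

```text
the job is handed in; nothing more can be done
None
```

The job is handed in at about 23 s of the 70 s limit: the tray is out at its stop, the hook lies flat on the table clear of the rack and tray, and the last images show the other things where they were; no verdict was reported back.

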